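Back off the ratchet stop beside the bottle crate

ROBOT

A 6-joint arm with a two-finger parallel gripper is mounted at the origin on the work surface. World frame = base frame: x ahead of the robot, y to its left, z up, the work surface at z = 0. Lengths are in m, angles in rad, forces in N, time in s.
With the tool pointing down it reaches from about 0.3 to 0.875 m from the base axis. Payload 6.4 kg.
Tool frame: the origin (TCP) lies at the very end of the fingers, on their centre line; the grasp point (between the pads) lies 19 mm behind it; z points along the fingers, y is the direction in which the jaws open and shut (so a half turn about z gives the same grasp; the last joint's range is limited). The gripper opens to 85 mm and grips with 20 to 120 N. Pads are 22 mm wide; open, the fingers measure 114 mm over their backs; the gripper's body (76 mm by 85 mm) begins 54 mm behind the grasp point. The pads swing forward as they close: fully open they stand 13 mm farther back than shut.
Start: joints at [0.912, 0.181, 1.607, -0, 1.354, -0.206], TCP at [0.252, 0.517, 0.231] pointing down, gripper open.
Joint ranges: [-2.99, 2.99], [-0.89, 2.07], [0.3, 2.58], [-1.14, 4.28], [0, 2.63], [-3.12, 3.12]. Speed limits (rad/s): [2.57, 2.57, 3.01, 3.14, 3.14, 3.14].

INTERFACE

Orientations are given as a unit quaternion [w, x, y, z].
In Python, from workcell import robot, optics, workorder gives the robot as it stands.
- The arm moves only by the tool arm_command, never from a script. Its argument "plan" is a list of rows, each a list of 6 numbers: the shift along the tool's x, y, z in m, then the turn, a rotation vector about the tool's x, y, z in rad. In form: [[dx, dy, dz, rx, ry, rz], ...]. A call has 1 to 10 rows; each row shifts and turns the pose as measured when the row begins, along the tool's axes as they then stand; what a row does not reach is not made up. A row lasts 1/8 s, in which the tool goes at most 62.5 mm and 10.7 degrees, less where a joint would pass 70% of its speed; a pose out of reach is approached as far as the arm can. A call is refused whole if a number of a shift passes 0.0625 or a number of a turn 0.188, either way. A call with a gripper value outside its range is refused whole. "grip" is the closure, from 0 (fully open) to 1 (shut), set as the call begins (left out, the last holds). The fingers move at their own pace and stop on an object; the grip force is fixed at half the most. Time passes only in rows, so rows that do not move let the fingers close. It gives the time, the measured TCP pose, the force and the opening at its end, in the units of the state.
- robot.sense(): the state, without advancing time (a new reading comes with each control period).
- optics.snapshot(name): name is "side" or "top"; returns a dict with "img" (384x512x3 uint8, red, green, blue), "fx", "fy", "cx", "cy" (pixels), "origin" and "orientation" of the camera in the world. Camera axes: x right, y up, looking along -z (the intrinsics and any distortion apply to the point x, -y, -z); pixel columns grow to the right and rows downward; lengths in m; the calibration is good to about 2 mm. A picture is of the moment at which its call begins. There is no depth.
- workorder.finish_job(): hands the job in, once; it reports no verdict.
Trained networks look in a picture, given as the dict that the camera call returned (one of the last four; its "shot" number tells which), for a name from the list of things; names that differ only in an ending like _2 or _b are one class to them, and where a whole thing is asked for, a point or a joint stands for the part that bears it (a point fixed in the world has none). Each returns a list of dicts, best first, with "conf" (0 to 1); they miss things now and then, are a little off and sometimes report something else, mostly with a low value. They report only what shows in the picture. A call takes as long as a camera call.
- optics.find_in(thing, picture): "rect" ([centre column, centre row, width, height] in pixels, round what is visible of it).
The state is a dict: "t": time; "joint_pos": joint angles; "dq": joint speeds; "joint_efforts": joint torques, N m; "tool_pos": TCP position; "ee_rot": TCP orientation; "ft_force": force on the tool from outside, world axes, zero at the start; "torque": the same for the moment, N m; "gripper_width": finger opening in m.
Only numpy, scipy, OpenCV 4.12 (cv2) and the standard library are available. Lean on these libraries where they do the work, as an engineer would, in place of code of your own. Each camera call takes 0.05 s, during which the arm holds its last target.

TASK

Free the crate of brown glass bottles by backing off the ratchet stop at its end of the bar: with the fingertips press that stop's black release pad down and, keeping it down, push the stop along the bar away from the crate until it is fully home against the fixed block in the middle, then let go of the pad and withdraw. Leave the other stop, beside the crate of cans, and all the loose things where they are; nothing is lifted or carried.

Things in the scene. Friction and masses are not known exactly. Their poses are not given: they have to be found in the camera images.
- rail: ratchet rail, fixed to the floor: steel bar along its own y axis, 560 mm long, 24 mm wide, top 56 mm high, on two end feet, with a fixed grey block (66 x 56 mm, 66 mm tall) in the middle. Origin at floor level under that block's centre; x points away from the robot. On each half of the bar rides one aluminium stop; the two are mirror images and either can be the one to work
- bottle_crate_front (a point): grey plastic crate of lying brown glass bottles, 260 (x) x 200 (y) x 115 mm tall, does not move; stands behind the bar, at its left (+y) or right (-y) end: compare with the rail's y axis. This point: floor level at the middle of its front face (towards the robot)
- can_crate_front (a point): grey plastic crate of crushed aluminium cans, same crate, at the other end of the bar; this point: floor level at the middle of its front face
- left_stop (a joint): travel of the left stop (+y half of the bar), m: grows as it moves towards the middle block (rail's -y); 0.150 = home, touching the block. Starts between 0 and 0.04. The ratchet blocks it (after up to 10 mm of play) from moving that way unless its pad is down; then it slides with about 2 N of friction. 62 x 62 mm; its low jaw plate reaches 118 mm behind the bar's axis beside the crate
- left_release (a joint): how far the release pad of the left stop (+y half of the bar) is pressed, m: 0 up, 0.008 fully down. Sprung: 3 N to start, 7 N fully down; the ratchet is free beyond about 0.004. Let go, it springs back up, but stays up to 0.0035 down where its pawl rests on a tooth, as it may at the start
- left_pad (a point): centre of the top of the black release pad of the left stop (+y half of the bar): 52 mm across the bar x 48 mm along it, 88 mm above the floor when up. Against its edge nearest the middle block stands the stop's upright wall (60 mm wide, 12 thick, top at 132 mm), face 25 mm from this point towards rail -y: a finger standing on the pad pushes the stop by it. Other sides open. Moves with the stop
- right_stop (a joint): travel of the right stop (-y half of the bar), m: grows as it moves towards the middle block (rail's +y); 0.150 = home, touching the block. Starts between 0 and 0.04. The ratchet blocks it (after up to 10 mm of play) from moving that way unless its pad is down; then it slides with about 2 N of friction. 62 x 62 mm; its low jaw plate reaches 118 mm behind the bar's axis beside the crate
- right_release (a joint): how far the release pad of the right stop (-y half of the bar) is pressed, m: 0 up, 0.008 fully down. Sprung: 3 N to start, 7 N fully down; the ratchet is free beyond about 0.004. Let go, it springs back up, but stays up to 0.0035 down where its pawl rests on a tooth, as it may at the start
- right_pad (a point): centre of the top of the black release pad of the right stop (-y half of the bar): 52 mm across the bar x 48 mm along it, 88 mm above the floor when up. Against its edge nearest the middle block stands the stop's upright wall (60 mm wide, 12 thick, top at 132 mm), face 25 mm from this point towards rail +y: a finger standing on the pad pushes the stop by it. Other sides open. Moves with the stop
- mug: white ceramic mug, 80 mm across, 90 mm tall, upright, handle on its +y side; origin at the centre of its underside
- glass_jar: clear glass jar with a steel lid, 68 mm across, 105 mm tall, upright; origin at the centre of its underside
- brown_bottle: one loose brown glass bottle standing upright behind the bar, 60 mm across, 200 mm tall; origin at the centre of its underside
- pet_bottle: green PET bottle with white twist cap lying on its side along its own x axis, 62 mm thick, 210 mm long; origin under its middle
- jar_lid: steel jar lid lying flat, 76 mm across, 15 mm thick; origin at the centre of its underside
- can_a: loose crushed aluminium can, 68 mm across, 34 mm tall, in front of the bar; origin at the centre of its underside
- can_b: loose crushed aluminium can, 68 mm across, 40 mm tall, just behind the middle block; origin at the centre of its underside

How it is judged:
By the outcome, as a careful person would: the job done as asked, in the order asked, and still so for the second after the job is handed in, with the robot touching nothing.
It also fails if it takes over 38 s, if anything falls off the work surface, if the arm or the gripper's body presses on something with over 40 N, if the wrist force passes 120 N, or if a joint passes its speed limit or range.

## Working session

There is one attempt and no reset: what is moved stays moved. The work goes in short steps, Python scripts to look and compute and a tool call to move; the robot and the scene stay as the last step left them, time stands still between calls to the robot, and variables do not carry over. Pictures are saved under pics/ and viewed, and the job is handed in when it is done.

Besides the shell and the picture viewer there is one more tool, called after "Request:" by a JSON object that holds its "name" and its "arguments". arm_command: Moves the arm, as the interface text tells. Its arguments: {"type":"object","properties":{"plan":{"type":"array","items":{"type":"array","items":{"type":"number"}}},"grip":{"type":"number"}},"required":["plan"]}

```bash
mkdir -p pics
cat > h.py <<'E'
import numpy as np, cv2
from workcell import robot, optics, workorder
from scipy.spatial.transform import Rotation as R
def rot(q): return R.from_quat([q[1],q[2],q[3],q[0]]).as_matrix()
def snap(n,f):
    s=optics.snapshot(n); cv2.imwrite('pics/'+f,s['img'][:,:,::-1]); return s
def at_z(s,u,v,z):
    d=np.array([(u-s['cx'])/s['fx'],-(v-s['cy'])/s['fy'],-1.])
    d=rot(s['orientation'])@d; o=np.array(s['origin']); return o+d*(z-o[2])/d[2]
def proj(s,p):
    c=rot(s['orientation']).T@(np.array(p)-np.array(s['origin']))
    return np.array([s['cx']+s['fx']*c[0]/-c[2], s['cy']-s['fy']*c[1]/-c[2]])
E
python3 - <<'E'
from h import *
for n in ('top','side'):
    s=snap(n,n+'0.png'); print(n,{k:v for k,v in s.items() if k!='img'})
    for t in ('rail','bottle_crate_front','can_crate_front','left_stop','right_stop','left_pad','right_pad','brown_bottle','can_a','mug'):
        print(t,[(np.round(r['rect'],1).tolist(),round(r['conf'],2)) for r in optics.find_in(t,s)[:3]])
print(robot.sense())
E
```

```text
top {'fx': 374.6060164154166, 'fy': 374.6060164154166, 'cx': 258.22170140201507, 'cy': 193.308093780821, 'origin': array([0.47734791, 0.02872545, 1.04555341]), 'orientation': array([-0.69941797, -0.03803596,  0.04794446,  0.71208784]), 'shot': 1}
rail [([271.6, 212.2, 216.3, 82.5], 0.93)]
bottle_crate_front [([393.8, 132.2, 106.4, 116.5], 0.69)]
can_crate_front [([118.5, 166.1, 100.4, 111.6], 0.8)]
left_stop [([189.3, 224.2, 37.0, 53.7], 0.63), ([248.4, 148.3, 21.4, 32.5], 0.39)]
right_stop [([342.9, 197.9, 31.5, 56.1], 0.64)]
left_pad [([188.1, 237.9, 16.6, 20.9], 0.86), ([261.0, 198.3, 22.6, 27.5], 0.2)]
right_pad [([348.9, 216.1, 14.3, 20.9], 0.57)]
brown_bottle [([250.2, 148.8, 23.6, 31.6], 0.65), ([188.3, 237.4, 13.3, 25.5], 0.42)]
can_a [([343.0, 248.7, 24.8, 24.0], 0.81), ([262.4, 197.9, 24.5, 22.1], 0.67), ([347.6, 214.7, 15.8, 22.7], 0.47)]
mug [([204.4, 158.6, 42.6, 40.2], 0.9), ([186.9, 238.4, 17.1, 20.8], 0.51)]
side {'fx': 427.3594682229551, 'fy': 427.3594682229551, 'cx': 252.37085276546424, 'cy': 186.07901743819178, 'origin': array([ 0.29170128, -1.09028288,  0.8507546 
[... 720 characters left out ...]
.8, 22.5, 30.6], 0.66)]
{'t': 1.1, 'joint_pos': array([ 9.11707571e-01,  1.80794094e-01,  1.60697242e+00,  4.09150035e-06,
        1.35381844e+00, -2.06322592e-01]), 'dq': array([ 0.00044287,  0.00035464, -0.00018137,  0.00052482, -0.00118265,
       -0.0006214 ]), 'joint_efforts': array([ 7.10666809e-04, -4.44834173e+01, -3.51695430e+01, -1.46399952e-04,
        5.41400768e-04,  1.01365988e-06]), 'tool_pos': array([0.25154549, 0.51708427, 0.23130513]), 'ee_rot': array([-1.98735107e-07,  2.24454798e-01,  9.74484502e-01,  4.33398868e-06]), 'ft_force': array([ 0.47043039, -0.63294708, -0.03285698]), 'torque': array([ 0.00355997, -0.02262581,  0.02992025]), 'gripper_width': 0.08547784134681984}
```

Run:
```python
import cv2
a=cv2.imread('pics/top0.png');cv2.imwrite('pics/top0b.png',cv2.resize(a[80:310,50:470],None,fx=1.9,fy=1.9,interpolation=cv2.INTER_CUBIC))
a=cv2.imread('pics/side0.png');cv2.imwrite('pics/side0b.png',cv2.resize(a[100:330,150:430],None,fx=2.5,fy=2.5,interpolation=cv2.INTER_CUBIC))
```

```text
(no output)
```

View pics/top0b.png

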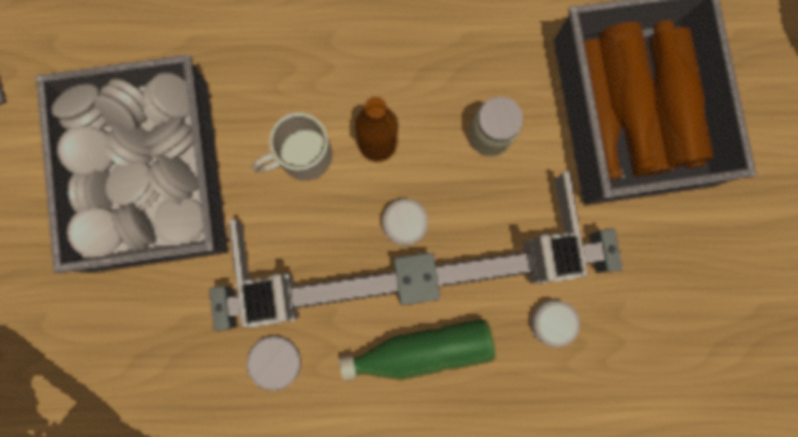

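View pics/side0b.png

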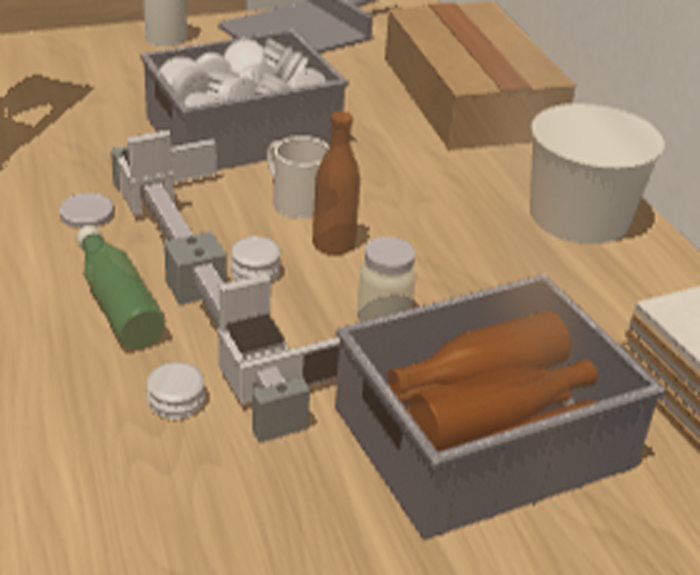

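The crate of bottles stands at the -y end, nearest the side camera, so the right stop is the one to work. I'll measure it next.

Run:
```python
from h import *
T=optics.snapshot('top');S=optics.snapshot('side')
f=lambda x,y:(50+x/1.9,80+y/1.9)
g=lambda x,y:(150+x/2.5,100+y/2.5)
P={}
for n,p,z in [('rpad',(566,256),.088),('lpad',(258,301),.088),('block',(416,279),.066),('brown',(376,103),.2),('brownbase',(377,140),.05),('can_b',(405,220),.04),('cornerfl',(589,198),.115),('cornerfr',(750,175),.115),('wall_top',(541,258),.132)]:
    P[n]=at_z(T,*f(*p),z); print(n,P[n].round(4))
for n,p,z in [('rpad',(255,333),.088),('block',(195,250),.066),('walltop',(245,287),.132)]:
    print('side',n,at_z(S,*g(*p),z).round(4))
d=P['lpad']-P['rpad']; print('yaw of rail y', np.degrees(np.arctan2(-d[0],d[1])), np.linalg.norm(d))
b=P['block'];a=np.arctan2(-d[0],d[1]);ry=np.array([-np.sin(a),np.cos(a),0]);rx=np.array([np.cos(a),np.sin(a),0])
for k in P: print(k,'rail xy',((P[k]-b)@rx).round(4),((P[k]-b)@ry).round(4))
```

```text
rpad [ 0.535  -0.2148  0.088 ]
lpad [0.4824 0.1997 0.088 ]
block [ 0.5085 -0.0125  0.066 ]
brown [0.719  0.0372 0.2   ]
brownbase [0.7076 0.0382 0.05  ]
can_b [5.932e-01 2.000e-04 4.000e-02]
cornerfl [ 0.6097 -0.2422  0.115 ]
cornerfr [ 0.6371 -0.4596  0.115 ]
wall_top [ 0.5303 -0.1712  0.132 ]
side rpad [ 0.5333 -0.2197  0.088 ]
side block [ 0.5085 -0.0211  0.066 ]
side walltop [ 0.5287 -0.1921  0.132 ]
yaw of rail y 7.228694056218902 0.4178488403850942
rpad rail xy 0.0009 -0.2041
lpad rail xy 0.0009 0.2138
block rail xy 0.0 0.0
brown rail xy 0.2152 0.0228
brownbase rail xy 0.204 0.0251
can_b rail xy 0.0857 0.0019
cornerfl rail xy 0.0715 -0.2407
cornerfr rail xy 0.0713 -0.4597
wall_top rail xy 0.0017 -0.1603
```

Run:
```python
import cv2
a=cv2.imread('pics/top0.png');cv2.imwrite('pics/z1.png',cv2.resize(a[180:250,250:390],None,fx=5.5,fy=5.5,interpolation=cv2.INTER_CUBIC))
a=cv2.imread('pics/side0.png');cv2.imwrite('pics/z2.png',cv2.resize(a[185:275,205:305],None,fx=6,fy=6,interpolation=cv2.INTER_CUBIC))
```

```text
(no output)
```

View pics/z1.png

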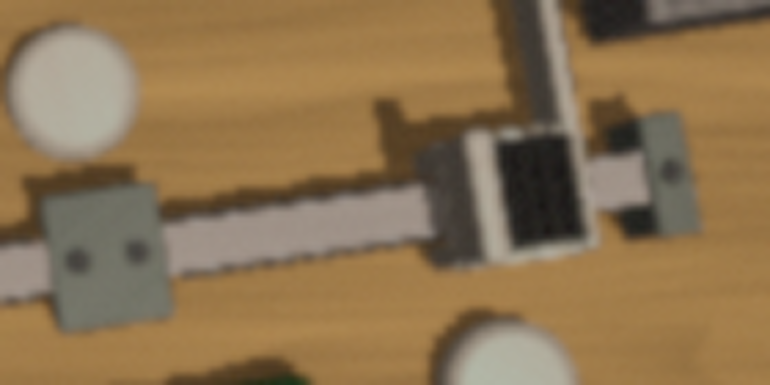

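View pics/z2.png

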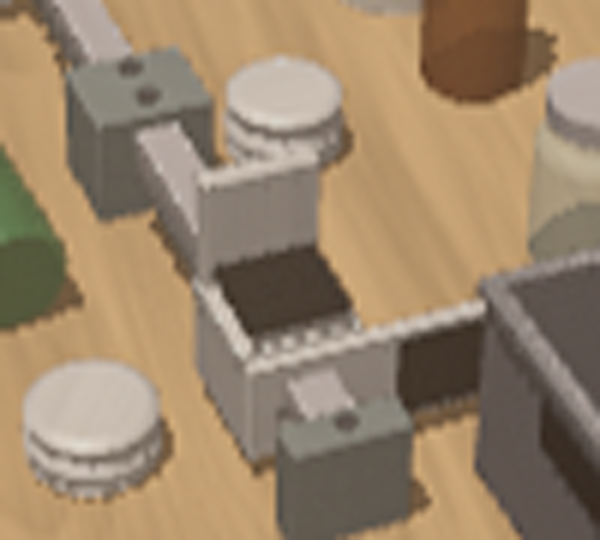

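```bash
cat > m.py <<'E'
from h import *
T=optics.snapshot('top');S=optics.snapshot('side')
f=lambda x,y:(250+x/5.5,180+y/5.5)
g=lambda x,y:(205+x/6,185+y/6)
a=np.radians(7.23);ry=np.array([-np.sin(a),np.cos(a),0]);rx=np.array([np.cos(a),np.sin(a),0])
bl=np.mean([at_z(T,*f(*p),.066) for p in [(42,200),(155,184),(172,318),(64,332)]],0)
bs=np.mean([at_z(S,*g(*p),.066) for p in [(68,78),(178,48),(212,98),(105,128)]],0)
print('block top/side',bl,bs)
e=at_z(T,*f(577,186),.088); print('pad top',e+.024*ry)
print('pad side',[ (at_z(S,*g(*p),.088)).round(4).tolist() for p in [(215,278),(305,248),(352,300),(255,335)]], np.mean([at_z(S,*g(*p),.088) for p in [(215,278),(305,248),(352,300),(255,335)]],0))
# wall top face corners
print('walltop top',np.mean([at_z(T,*f(*p),.132) for p in [(466,132),(490,130),(510,260),(485,265)]],0))
print('walltop side',np.mean([at_z(S,*g(*p),.132) for p in [(198,185),(316,153)]],0),'near edge')
feet=at_z(T,*f(672,175),.066);print('foot',feet, (feet-bl)@ry)
d=feet-bl;print('yaw',np.degrees(np.arctan2(d[0],-d[1])))
E
python3 m.py
```

```text
block top/side [ 0.50813906 -0.01437481  0.066     ] [ 0.51045011 -0.01934171  0.066     ]
pad top [ 0.53400486 -0.20918327  0.088     ]
pad side [[0.5054, -0.2045, 0.088], [0.5513, -0.1936, 0.088], [0.5623, -0.2348, 0.088], [0.5134, -0.2473, 0.088]] [ 0.53309132 -0.22002667  0.088     ]
walltop top [ 0.53032628 -0.18089434  0.132     ]
walltop side [ 0.53033324 -0.18484193  0.132     ] near edge
foot [ 0.54284043 -0.28482996  0.066     ] -0.2726720001413599
yaw 7.3115197928967355
```

The measurements agree: right pad at about (0.533, -0.213), rail yaw about 7.3°, block at y ≈ -0.016. I'll close the fingers and turn the tool so its x axis points along rail +y, which is the push direction.

Request:
{"name": "arm_command", "arguments": {"plan": [[0,0,0,0,0,0.165],[0,0,0,0,0,0.165],[0,0,0,0,0,0.165],[0,0,0,0,0,0.165],[0,0,0,0,0,0.165],[0,0,0,0,0,0.165],[0,0,0,0,0,0]], "grip": 1}}

```text
t: 2.17
tool_pos: [0.2515, 0.5171, 0.2313]
ee_rot: [-0.0, 0.672, 0.741, -0.0]
ft_force: [-0.5, 0.1, -0.9]
gripper_width: -0.0004
```

```bash
cat > go.py <<'E'
from h import *
import sys
s=robot.sense();M=rot(s['ee_rot']);p=np.array(s['tool_pos'])
t=np.array([float(v) for v in sys.argv[1:4]])
print('t',s['t'],'pos',p.round(4),'F',np.round(s['ft_force'],2),'w',round(s['gripper_width'],4))
print('x axis deg',np.degrees(np.arctan2(M[1,0],M[0,0])).round(2),'z',M[:,2].round(4),'tool delta',(M.T@(t-p)).round(4))
E
python3 go.py .533 -.213 .2
```

```text
t 2.175 pos [0.2515 0.5171 0.2313] F [-0.49  0.13 -0.93] w -0.0004
x axis deg 95.59 z [-1.e-04 -0.e+00 -1.e+00] tool delta [-0.754   0.209   0.0313]
```

Request:
{"name": "arm_command", "arguments": {"plan": [[0,0,0,0,0,-0.03],[-0.06,0.018,0,0,0,0],[-0.06,0.018,0,0,0,0],[-0.06,0.018,0,0,0,0],[-0.06,0.018,0,0,0,0],[-0.06,0.018,0,0,0,0],[-0.06,0.018,0,0,0,0],[-0.06,0.018,0,0,0,0],[-0.06,0.018,0,0,0,0],[0,0,0,0,0,0]]}}

```text
t: 3.42
tool_pos: [0.4673, 0.0609, 0.2332]
ee_rot: [0.003, 0.644, 0.765, 0.003]
ft_force: [-0.2, 0.8, 0.5]
gripper_width: 0.0003
```

```bash
python3 go.py .533 -.213 .2
```

```text
t 3.425 pos [0.4673 0.0609 0.2332] F [-0.17  0.82  0.54] w 0.0003
x axis deg 99.84 z [ 0.008   0.0013 -1.    ] tool delta [-0.2811  0.0176  0.0334]
```

Request:
{"name": "arm_command", "arguments": {"plan": [[-0.055,0.003,0,0,0,0],[-0.055,0.003,0,0,0,0],[-0.055,0.003,0.01,0,0,0],[-0.055,0.003,0.01,0,0,0],[-0.055,0.003,0.01,0,0,0],[0,0,0,0.008,0,0.044],[0,0,0,0,0,0]]}}

```text
t: 4.3
tool_pos: [0.534, -0.2073, 0.2024]
ee_rot: [-0.001, 0.65, 0.76, 0.002]
ft_force: [0.4, -0.1, 0.1]
gripper_width: 0.0005
```

```bash
python3 go.py .533 -.213 .1
```

```text
t 4.3 pos [ 0.534  -0.2073  0.2024] F [ 0.36 -0.06  0.07] w 0.0005
x axis deg 98.85 z [ 0.0017  0.0036 -1.    ] tool delta [-0.0058 -0.0021  0.1023]
```

Request:
{"name": "arm_command", "arguments": {"plan": [[-0.006,-0.002,0,0,0,0.025],[0,0,0.03,0,0,0],[0,0,0.03,0,0,0],[0,0,0.02,0,0,0],[0,0,0.01,0,0,0],[0,0,0,0,0,0]]}}

```text
t: 5.05
tool_pos: [0.5348, -0.2094, 0.113]
ee_rot: [0.002, 0.656, 0.755, 0.003]
ft_force: [0.5, -0.1, 0.7]
gripper_width: 0.0003
```

```bash
python3 go.py .533 -.213 .08
python3 - <<'E'
from h import *
s=snap('side','s1.png');t=snap('top','t1.png')
a=s['img'][180:280,195:315,::-1];cv2.imwrite('pics/s1z.png',cv2.resize(a,None,fx=6,fy=6,interpolation=cv2.INTER_CUBIC))
a=t['img'][150:270,270:410,::-1];cv2.imwrite('pics/t1z.png',cv2.resize(a,None,fx=4.5,fy=4.5,interpolation=cv2.INTER_CUBIC))
E
```

```text
t 5.05 pos [ 0.5348 -0.2094  0.113 ] F [ 0.5  -0.09  0.74] w 0.0003
x axis deg 98.01 z [ 0.0063  0.0012 -1.    ] tool delta [-0.0034 -0.0025  0.033 ]
```

View pics/s1z.png

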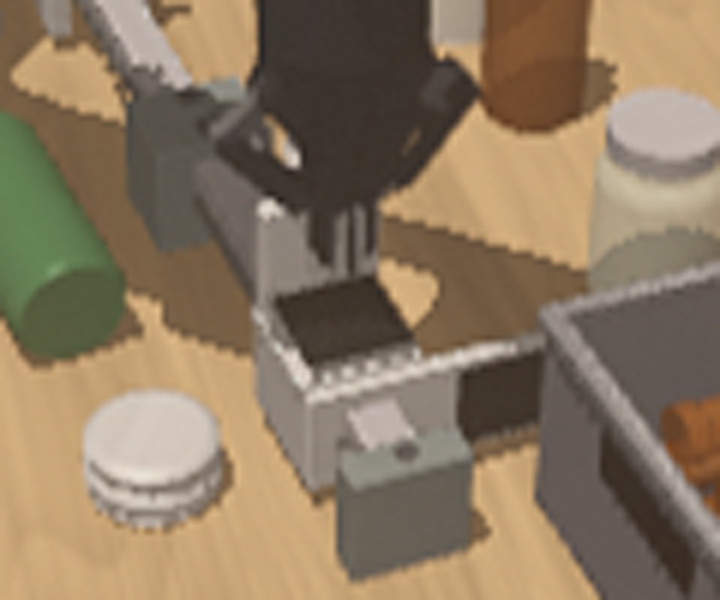

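View pics/t1z.png

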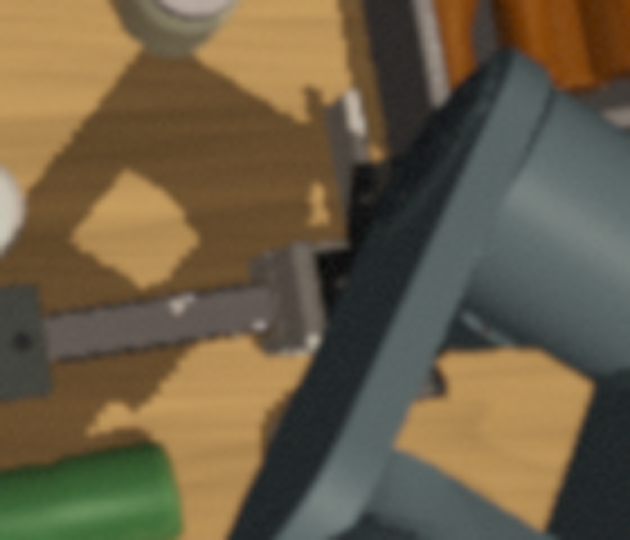

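The side view shows the closed fingertips at zoom (340,270), in front of the wall's inner face and above the pad, whose centre is at about (345,320). I'll go down to contact.

Request:
{"name": "arm_command", "arguments": {"plan": [[-0.004,-0.002,0.01,0.006,0,0.012],[0,0,0.01,0,0,0],[0,0,0.005,0,0,0],[0,0,0,0,0,0]]}}

```text
t: 5.65
tool_pos: [0.535, -0.2154, 0.089]
ee_rot: [0.002, 0.661, 0.75, 0.0]
ft_force: [0.0, 0.7, 0.5]
gripper_width: 0.0
```

```bash
python3 go.py .533 -.213 .08
```

```text
t 5.65 pos [ 0.535  -0.2154  0.089 ] F [0.01 0.67 0.55] w 0.0
x axis deg 97.25 z [ 0.004  -0.0024 -1.    ] tool delta [ 0.0026 -0.0018  0.009 ]
```

Request:
{"name": "arm_command", "arguments": {"plan": [[0,-0.001,0.004,0,0,0],[0,0,0.004,0,0,0],[0,0,0.001,0,0,0]]}}

```text
t: 6.02
tool_pos: [0.5345, -0.2157, 0.0808]
ee_rot: [0.003, 0.661, 0.75, 0.0]
ft_force: [-1.6, 1.6, 6.7]
gripper_width: -0.0
```

```bash
python3 go.py .533 -.213 .08
```

```text
t 6.025 pos [ 0.5345 -0.2157  0.0808] F [-1.62  1.61  6.67] w -0.0
x axis deg 97.26 z [ 0.0047 -0.0029 -1.    ] tool delta [ 0.0028 -0.0011  0.0008]
```

Request:
{"name": "arm_command", "arguments": {"plan": [[0.005,0,0.001,0,0,0],[0.005,0,0.001,0,0,0],[0.005,0,0.001,0,0,0],[0.005,0,0.001,0,0,0]]}}

```text
t: 6.52
tool_pos: [0.5326, -0.2004, 0.0803]
ee_rot: [0.006, 0.661, 0.751, -0.002]
ft_force: [-3.7, -2.3, 6.1]
gripper_width: 0.0
```

```bash
python3 go.py .533 -.213 .08
```

```text
t 6.525 pos [ 0.5326 -0.2004  0.0803] F [-3.75 -2.34  6.07] w 0.0
x axis deg 97.28 z [ 0.0066 -0.0117 -0.9999] tool delta [-0.0126 -0.0012  0.0004]
```

Request:
{"name": "arm_command", "arguments": {"plan": [[0.01,0,0.001,0.003,0.005,0],[0.01,0,0.001,0.002,0.004,0],[0.01,0,0.001,0,0.002,0],[0.01,0,0.001,0,0.002,0]]}}

```text
t: 7.02
tool_pos: [0.5282, -0.1652, 0.08]
ee_rot: [0.004, 0.661, 0.751, -0.003]
ft_force: [-4.2, -2.9, 8.8]
gripper_width: 0.0001
```

```bash
python3 go.py .533 -.213 .08;python3 - <<'E'
from h import *
s=snap('side','s2.png')
a=s['img'][160:280,195:315,::-1];cv2.imwrite('pics/s2z.png',cv2.resize(a,None,fx=5,fy=5,interpolation=cv2.INTER_CUBIC))
E
```

```text
t 7.025 pos [ 0.5282 -0.1652  0.08  ] F [-4.18 -2.86  8.85] w 0.0001
x axis deg 97.28 z [ 0.002  -0.0086 -1.    ] tool delta [-0.048  -0.0013  0.0005]
```

View pics/s2z.png

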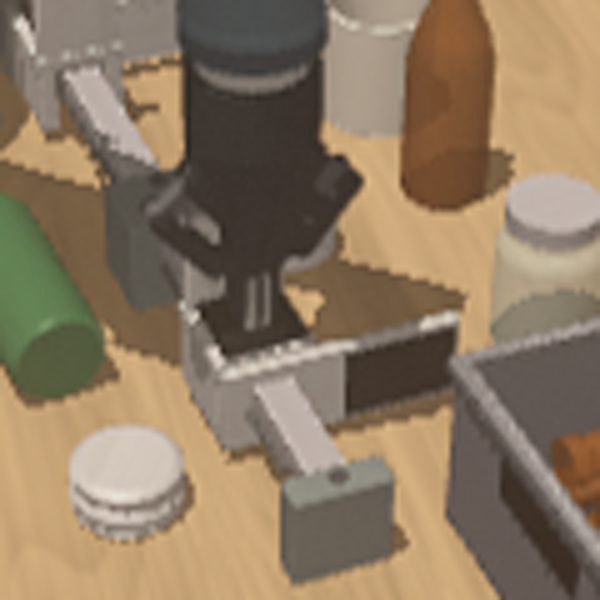

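The stop follows with the pad held down. I'll carry on pushing.

Request:
{"name": "arm_command", "arguments": {"plan": [[0.01,0,0.001,0,0.003,0],[0.01,0,0.001,0,0.003,0],[0.01,0,0.001,0,0.003,0],[0.01,0,0.001,0,0.002,0],[0.01,0,0.001,0,0.002,0],[0.01,0,0.001,0,0.002,0],[0.01,0,0.001,0,0.002,0]]}}

```text
t: 7.95
tool_pos: [0.5205, -0.1013, 0.08]
ee_rot: [0.003, 0.66, 0.751, -0.001]
ft_force: [-4.2, -2.1, 8.6]
gripper_width: -0.0
```

```bash
python3 go.py .516 -.073 .08
```

```text
t 7.95 pos [ 0.5205 -0.1013  0.08  ] F [-4.2  -2.08  8.56] w -0.0
x axis deg 97.37 z [ 0.0032 -0.0059 -1.    ] tool delta [ 0.0286 -0.0009 -0.0002]
```

Request:
{"name": "arm_command", "arguments": {"plan": [[0.007,0,0.001,0,0.002,0],[0.007,0,0.001,0,0.002,0],[0.006,0,0.001,0,0.002,0],[0.004,0,0.001,0,0,0]]}}

```text
t: 8.45
tool_pos: [0.518, -0.0806, 0.08]
ee_rot: [0.004, 0.66, 0.752, -0.002]
ft_force: [-1.2, -4.0, 6.7]
gripper_width: 0.0
```

```bash
python3 go.py .516 -.073 .08
```

```text
t 8.45 pos [ 0.518  -0.0806  0.08  ] F [-1.16 -3.95  6.73] w 0.0
x axis deg 97.47 z [ 0.0037 -0.0076 -1.    ] tool delta [ 0.0078 -0.001  -0.    ]
```

Request:
{"name": "arm_command", "arguments": {"plan": [[0.004,0,0.001,0,0.002,0],[0.004,0,0.001,0,0.002,0]]}}

```text
t: 8.7
tool_pos: [0.5193, -0.0754, 0.0805]
ee_rot: [0.006, 0.659, 0.752, -0.001]
ft_force: [-1.1, -3.6, 5.9]
gripper_width: -0.0002
```

Request:
{"name": "arm_command", "arguments": {"plan": [[0.004,0,0.001,0,0.001,0],[0.004,0,0.001,0,0.001,0]]}}

```text
t: 8.95
tool_pos: [0.5207, -0.0702, 0.081]
ee_rot: [0.009, 0.659, 0.752, -0.0]
ft_force: [-1.0, -3.5, 6.2]
gripper_width: 0.0001
```

```bash
python3 go.py .516 -.065 .08;python3 - <<'E'
from h import *
s=snap('side','s3.png')
a=s['img'][150:250,195:295,::-1];cv2.imwrite('pics/s3z.png',cv2.resize(a,None,fx=6,fy=6,interpolation=cv2.INTER_CUBIC))
E
```

```text
t 8.95 pos [ 0.5207 -0.0702  0.081 ] F [-1.03 -3.46  6.2 ] w 0.0001
x axis deg 97.51 z [ 0.0135 -0.0127 -0.9998] tool delta [ 0.0057 -0.004   0.0008]
```

View pics/s3z.png

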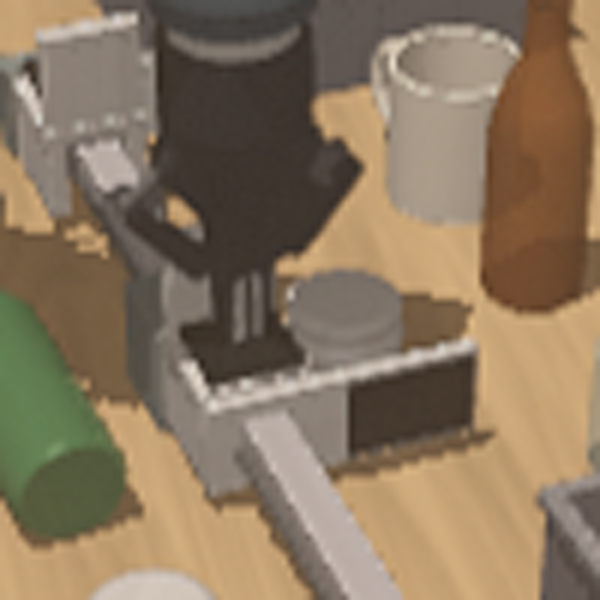

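The stop is close to the block. I'll make small pushes, correcting the drift, and watch for the force to rise.

Request:
{"name": "arm_command", "arguments": {"plan": [[0.004,-0.001,0.002,0.006,0.004,0],[0.004,-0.001,0.0015,0.004,0.004,0]]}}

```text
t: 9.25
tool_pos: [0.5208, -0.0657, 0.0802]
ee_rot: [0.008, 0.659, 0.752, -0.002]
ft_force: [-2.7, -13.9, 5.1]
gripper_width: -0.0002
```

```bash
python3 go.py .516 -.065 .08
```

```text
t 9.25 pos [ 0.5208 -0.0657  0.0802] F [ -2.69 -13.92   5.06] w -0.0002
x axis deg 97.54 z [ 0.0096 -0.0128 -0.9999] tool delta [ 0.0013 -0.0047  0.0002]
```

Request:
{"name": "arm_command", "arguments": {"plan": [[0.003,0,0.001,0.003,0,0],[0.003,0,0.001,0.003,0,0]]}}

```text
t: 9.5
tool_pos: [0.5213, -0.0661, 0.0805]
ee_rot: [0.01, 0.659, 0.752, -0.007]
ft_force: [-4.2, -13.7, 6.6]
gripper_width: 0.0
```

```bash
python3 go.py .516 -.065 .08
```

```text
t 9.5 pos [ 0.5213 -0.0661  0.0805] F [ -4.17 -13.71   6.64] w 0.0
x axis deg 97.56 z [ 0.0058 -0.0245 -0.9997] tool delta [ 0.0018 -0.0051  0.0004]
```

Home: the wall force rose to about 14 N and the tool no longer advances (y stays at -0.066). I'll lift straight off the pad.

Request:
{"name": "arm_command", "arguments": {"plan": [[0,0,-0.006,0,0,0],[0,0,-0.01,0,0,0],[0,0,-0.02,0,0,0],[0,0,-0.03,0,0,0],[0,0,-0.04,0,0,0],[-0.02,0,-0.04,0,0,0],[-0.04,0,-0.02,0,0,0]]}}

```text
t: 10.38
tool_pos: [0.5267, -0.1187, 0.2525]
ee_rot: [0.008, 0.657, 0.754, -0.007]
ft_force: [0.7, -0.3, -0.2]
gripper_width: 0.0001
```

Request:
{"name": "arm_command", "arguments": {"plan": [[-0.05,-0.04,-0.01,0,0,0],[-0.05,-0.05,0,0,0,0],[-0.05,-0.05,0,0,0,0],[-0.05,-0.05,0,0,0,0],[-0.02,-0.05,0,0,0,0],[0,0,0,0,0,0]]}}

```text
t: 11.12
tool_pos: [0.3322, -0.3541, 0.2712]
ee_rot: [0.013, 0.656, 0.755, -0.007]
ft_force: [0.6, 0.9, 0.8]
gripper_width: -0.0001
```

```bash
python3 go.py .516 -.065 .08;python3 - <<'E'
from h import *
s=snap('side','s4.png');t=snap('top','t4.png')
a=s['img'][130:270,185:325,::-1];cv2.imwrite('pics/s4z.png',cv2.resize(a,None,fx=4.2,fy=4.2,interpolation=cv2.INTER_CUBIC))
a=t['img'][80:310,50:470,::-1];cv2.imwrite('pics/t4z.png',cv2.resize(a,None,fx=1.9,fy=1.9,interpolation=cv2.INTER_CUBIC))
a=t['img'][180:250,250:390,::-1];cv2.imwrite('pics/t4y.png',cv2.resize(a,None,fx=5.5,fy=5.5,interpolation=cv2.INTER_CUBIC))
E
```

```text
t 11.125 pos [ 0.3322 -0.3541  0.2712] F [0.56 0.92 0.76] w -0.0001
x axis deg 97.98 z [ 0.0104 -0.0271 -0.9996] tool delta [0.2661 0.2209 0.1852]
```

View pics/s4z.png

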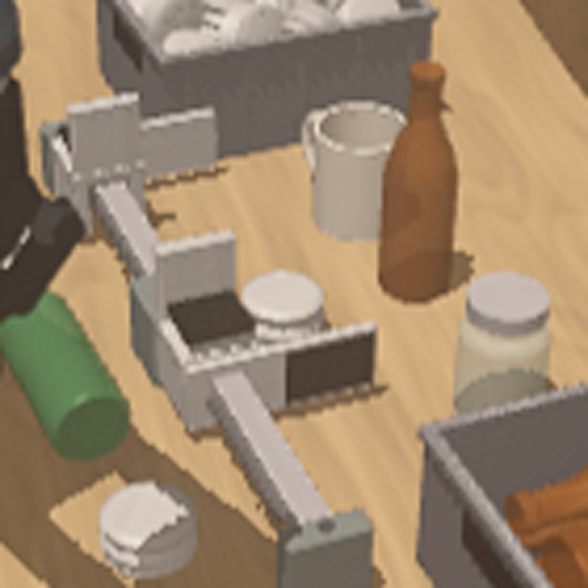

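View pics/t4z.png

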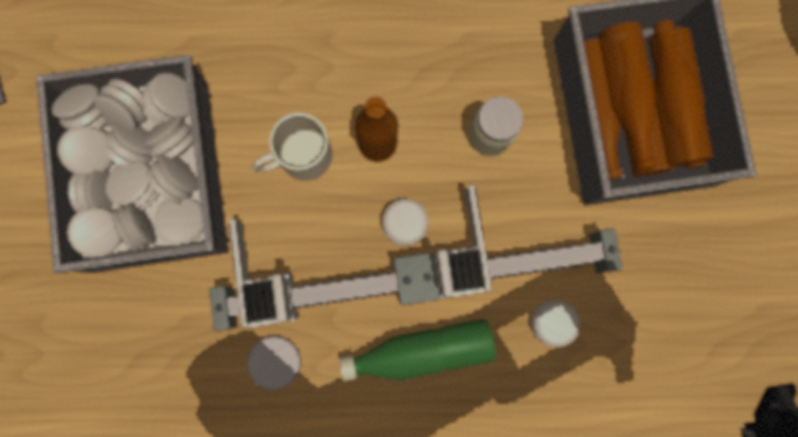

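View pics/t4y.png

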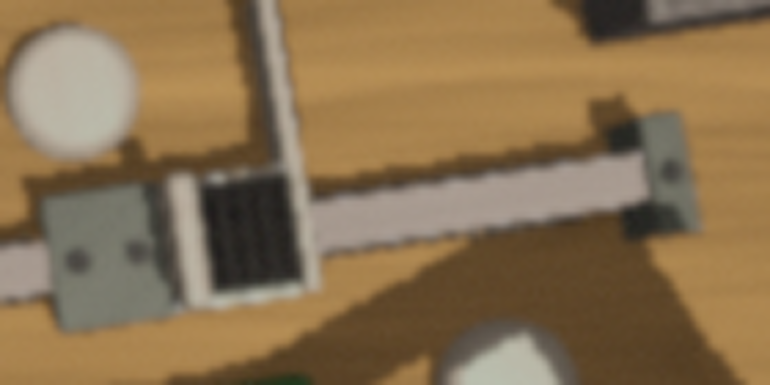

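Run:
```python
from h import *
t=optics.snapshot('top')
f=lambda x,y:(250+x/5.5,180+y/5.5)
ry=np.array([-np.sin(np.radians(7.3)),np.cos(np.radians(7.3)),0])
bl=np.mean([at_z(t,*f(*p),.066) for p in [(42,200),(155,184),(172,318),(64,332)]],0)
print('pad outer from block', (at_z(t,*f(298,230),.088)-bl)@ry, 'before',(at_z(t,*f(577,186),.088)-bl)@ry)
print('wall outer top edge',(at_z(t,*f(179,242),.132)-bl)@ry)
a=cv2.imread('pics/t4.png')[205:245,255:315];b=cv2.convertScaleAbs(cv2.resize(a,None,fx=12,fy=12,interpolation=cv2.INTER_NEAREST),alpha=1.6);cv2.imwrite('pics/g1.png',b)
a=cv2.imread('pics/s4.png')[180:235,210:270];b=cv2.convertScaleAbs(cv2.resize(a,None,fx=10,fy=10,interpolation=cv2.INTER_NEAREST),alpha=1.6);cv2.imwrite('pics/g2.png',b)
```

```text
pad outer from block -0.08818081439501486 before -0.2205160348452375
wall outer top edge -0.028925325019266607
```

View pics/g1.png

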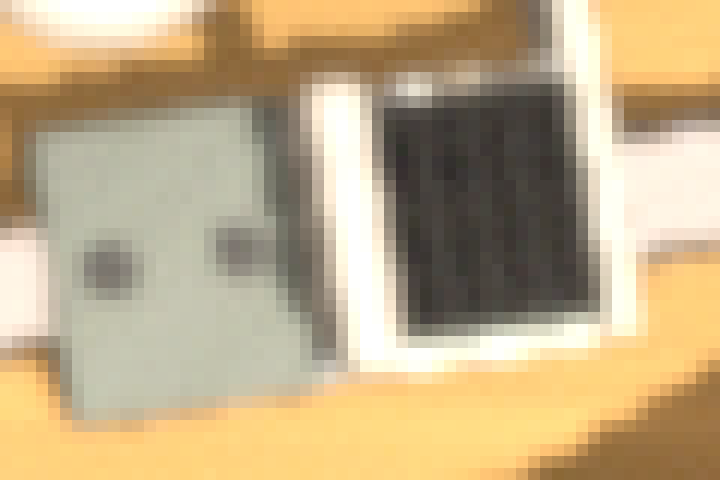

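View pics/g2.png

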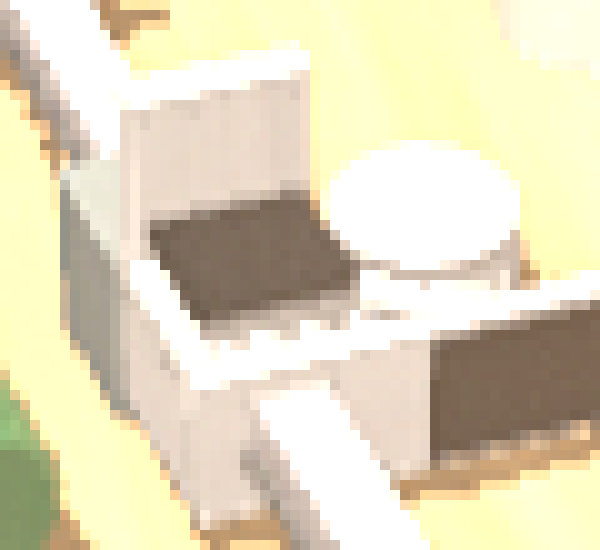

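No gap shows in either view, and the loose things and the left stop sit where they were. I'll hand it in.

```bash
python3 -c "
from h import *
print(workorder.finish_job()); print(robot.sense()['t'])"
```

```text
the job is handed in; nothing more can be done
None
the job is handed in; nothing more can be done
```

The right (-y) stop beside the bottle crate is home against the middle block, and the job is handed in. With closed fingertips I pressed its pad down (TCP z about 0.080, roughly 6–9 N). Keeping it down, I pushed the stop about 132 mm along the bar, then lifted straight off and withdrew at about 11 s.

**Last checks**
- **Home:** at the end the push force rose to about 14 N and the tool stopped advancing. Both camera views show the stop against the block with no gap.
- **Disagreement:** the top view puts the pad's outer edge 88 mm from the block's centre. I expected about 94 mm for a stop at home. I put the difference down to my pixel readings, since it errs towards the block rather than towards a gap.
- **Other things:** by eye in the before and after pictures, the left stop and the loose things are where they were.
- **Pad:** I did not measure how far the pad sprang back up after release.
- **Robot:** it is clear of everything, with a wrist reading of about 1 N.

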